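# Seat the red-capped vessel in the heating block and close the clamp

## Task

Put the red-capped steel vessel into the well of the heating block and press it until you feel it sit fully down on the bottom; the lift-out plate in the well is stiff and will hold it high otherwise. Only then swing the hinged clamp closed over the cap and let go. Leave the blue-capped vessel where it stands.

Things in the scene. Friction and masses are not known exactly. Their poses are not given: they have to be found in the camera images.
- red_vessel_mid (a point): Vessel to load: round, standing on the bench, 95 mm tall, 0.2 to 0.33 kg. Steel body 39 mm across, tapered foot (28 mm at the bottom), red cap 44 mm across over the top 35 mm. Point on its axis, half-way up (47.5 mm above its underside); z up along the axis. Grip the cap (middle 30 mm above this point), at any yaw: only the top 60 mm stand out of the block once seated.
- blue_vessel_mid (a point): The same vessel with a blue cap, to be left standing; same sizes, point on its axis half-way up.
- well (a point): Mouth centre of a round well, 48 mm wide, in the top of an aluminium block (100 x 150 mm along x, y; top 115 mm above bench) on a grey hotplate (240 x 190 mm). z up; x, y turn with the block. A copper lift-out plate in it starts 9 to 16 mm raised; it sinks only under about 6 N, to a firm stop 35 mm below the mouth, and stays. The seated vessel's mid is then 12.5 mm above this point.
- clamp_hinge (a point): Point on the clamp's hinge axis, fixed to the block: 75 mm along y from the well's centre and 68.5 mm above the block's top. Axes as the well's; the hinge axis runs along x. Held between two steel cheeks, 60 mm wide overall, whose tops are 78 mm above the block.
- clamp (a joint): Clamp angle, rad: 0 closed (level over the well, reaching along -y from the hinge), 1.57 upright, starts 1.65 to 1.9, stop 1.95. Steel bar 24 x 10 mm centred on the hinge axis; yellow paddle 44 mm wide, 12 mm thick, 83 to 115 mm from the hinge. Stiff: stays at any angle, 2 to 3 N at the paddle moves it. Push from its outer (+y) side up and over, then down to its stop. Closed, it clears the seated cap by 1 mm.
Not all that is in view belongs to the job. Leave any brown or turquoise look-alike of the part that bears red_vessel_mid alone.

How it is judged:
By the outcome, as a careful person would: the job done as asked, in the order asked, and still so for the second after the job is handed in, with the robot touching nothing.
It also fails if it takes over 61 s, if anything falls off the work surface, if the arm or the gripper's body presses on something with over 40 N, if the wrist force passes 120 N, or if a joint passes its speed limit or range.

## Robot

A 7-joint arm with a two-finger parallel gripper is mounted at the origin on the work surface. World frame = base frame: x ahead of the robot, y to its left, z up, the work surface at z = 0. Lengths are in mm, angles in degrees, forces in N, time in s.
With the tool pointing down it reaches from about 400 to 875 mm from the base axis. Payload 6.5 kg.
Tool frame: the origin (TCP) lies midway between the tips of the shut fingers; the grasp point (between the pads) lies 19 mm behind it; y points along the fingers, z is the direction in which the jaws open and shut, and the axes are right-handed (so a half turn about y gives the same grasp; the last joint's range is limited). The gripper opens to 85 mm and grips with 20 to 120 N. Pads are 22 mm wide; open, the fingers measure 114 mm over their backs; the gripper's body (76 mm by 85 mm) begins 54 mm behind the grasp point. The pads swing forward as they close: fully open they stand 13 mm farther back than shut.
Start: joints at [-73.694, 30.733, -0.252, 88.115, 0.149, 61.152, -4.079], TCP at [223.367, 610.408, 231.29] pointing down, gripper open.
Joint ranges: [-154.64, 154.64], [-21.42, 123.67], [-72.66, 72.17], [13.99, 137.28], [-74.86, 254.86], [10.95, 109.41], [-158.01, 158.01]. Speed limits (degrees/s): [136.94, 136.94, 180, 180, 180, 180, 180].

## Interface

Orientations are given as [roll, pitch, yaw] about the fixed x, y, z axes, in that order (R = Rz(yaw) Ry(pitch) Rx(roll)).
In Python, from plant import observe, capture, job_done gives the robot as it stands.
- The arm moves only by the tool jog_arm, never from a script. Its argument "plan" is a list of rows, each an object with "linear": the shift along the world's x, y, z in units of 300 mm (1.0 is 300 mm), a list of three; "yaw": the turn about the world's z in units of 180 degrees (1.0 is 180 degrees). A call has 1 to 5 rows; each row shifts and turns the commanded pose from where the row before left it; what a row does not reach is not made up. A row lasts 1/12 s, in which the tool goes at most 41.7 mm and 7.16 degrees, less where a joint would pass 70% of its speed; a pose out of reach is approached as far as the arm can. A call with a number of a shift or a turn outside -1 to 1 is refused whole. A call with a gripper value outside its range is refused whole. "grip" is the opening, from 0 (shut) to 1 (fully open), set as the call begins (left out, the last holds). The fingers move at their own pace and stop on an object; the grip force is fixed at half the most. Time passes only in rows, so rows that do not move let the fingers close. It gives the time, the measured TCP pose, the force and the opening at its end, in the units of the state.
- observe(): the state, without advancing time (a new reading comes with each control period).
- capture(name): name is "scene" or "top" or "wrist"; returns a dict with "img" (384x512x3 uint8, blue, green, red), "z_map" (384x512 float32, mm along the optical axis (not along the pixel's ray), 0 where there is no reading), "fov_y" (degrees; the focal length in pixels is half the picture's height over the tangent of half this angle, whatever the lens; pixels are square), "cx", "cy" (the principal point, pixels), "D" ([k1, k2, p1, p2, k3] as OpenCV has them; the pictures are not rectified), "pose" (4x4, takes a point from camera to world coordinates). Camera axes: x right, y down, z forward; pixel columns grow to the right and rows downward; lengths in mm; the calibration is good to about 2 mm. A picture is of the moment at which its call begins.
- job_done(): hands the job in, once; it reports no verdict.
The state is a dict: "time": time; "q": joint angles; "joint_vel": joint speeds; "tau": joint torques, N m; "tool_pos": TCP position; "ee_rot": TCP orientation; "ft_force": force on the tool from outside, world axes, zero at the start; "moment": the same for the moment, N m; "gripper_width": opening from 0.0 (shut) to 1.0 (fully open).
Only numpy, scipy, OpenCV 4.12 (cv2) and the standard library are available. Lean on these libraries where they do the work, as an engineer would, in place of code of your own. Each camera call takes 0.05 s, during which the arm holds its last target.

## Working session

There is one attempt and no reset: what is moved stays moved. The work goes in short steps, Python scripts to look and compute and a tool call to move; the robot and the scene stay as the last step left them, time stands still between calls to the robot, and variables do not carry over. Pictures are saved under pics/ and viewed, and the job is handed in when it is done.

Besides the shell and the picture viewer there is one more tool, called after ">>>" as a command line: name --argument value ..., lists and objects as JSON in quotes. jog_arm: Moves the arm, as the interface text tells. Its arguments: {"type":"object","properties":{"plan":{"type":"array"},"grip":{"type":"number"}},"required":["plan"]}

```bash
ls; mkdir -p pics; cat > h.py <<'E'
import numpy as np, cv2
from plant import observe, capture, job_done
def K(c):
    h=c['img'].shape[0]; f=h/2/np.tan(np.radians(c['fov_y'])/2)
    return np.array([[f,0,c['cx']],[0,f,c['cy']],[0,0,1.]])
def ray(c,uv):
    p=cv2.undistortPoints(np.array(uv,float).reshape(-1,1,2),K(c),np.array(c['D'],float)).reshape(-1,2)
    P=np.array(c['pose']); d=np.c_[p,np.ones(len(p))]@P[:3,:3].T
    return P[:3,3],d
def plane(c,uv,z):
    o,d=ray(c,uv); return o+d*((z-o[2])/d[:,2])[:,None]
def cloud(c):
    h,w=c['z_map'].shape; u,v=np.meshgrid(np.arange(w),np.arange(h))
    o,d=ray(c,np.c_[u.ravel(),v.ravel()]); return (o+d*c['z_map'].ravel()[:,None]).reshape(h,w,3)
E
python3 - <<'E'
from h import *
import pickle
print(observe())
for n in ["scene","top","wrist"]:
    c=capture(n); pickle.dump(c,open(n+'0.pkl','wb')); cv2.imwrite(f'pics/{n}0.png',c['img']); print(n,c['fov_y'],c['cx'],c['cy'],c['D'],np.round(c['pose'],3).tolist())
E
```

```text
pics
{'time': 0.0, 'q': array([-73.6969147 ,  30.77872375,  -0.25328377,  88.17142916,
         0.14885742,  61.15360302,  -4.0793721 ]), 'joint_vel': array([-0.01273537, -0.0555436 , -0.03774607, -0.00756039, -0.06565834,
       -0.03454328,  0.04508826]), 'tau': array([ 2.45604446e-05, -5.83414793e+01,  1.04841616e+00, -2.59111834e+01,
        1.23163921e-02,  9.46534972e-03, -8.28774489e-06]), 'tool_pos': array([223.14162064, 609.80457908, 230.39443448]), 'ee_rot': array([-9.01031207e+01, -8.00181475e-03, -2.00927881e+01]), 'ft_force': array([-0.68144945,  0.14431556,  0.32829281]), 'moment': array([ 0.00988922, -0.01668092, -0.01127734]), 'gripper_width': 0.9998377287216099}
scene 54.11167522026169 257.07668059173545 194.35244317641295 [-0.00795901  0.          0.          0.          0.        ] [[-0.612, 0.666, -0.427, 867.899], [0.791, 0.517, -0.326, 207.126], [0.004, -0.538, -0.843, 840.006], [0.0, 0.0, 0.0, 1.0]]
top 45.88795684133016 257.45428873628714 196.98654733291798 [-0.004353  0.        0.        0.        0.      ] [[-0.02, -0.984, 0.178, 300.989], [-1.0, 0.019, -0.011, -94.587], [0.007, -0.178, -0.984, 1204.049], [0.0, 0.0, 0.0, 1.0]]
wrist 68.60430911149632 254.44291604264484 192.9573598601092 [-0.00072712  0.          0.          0.          0.        ] [[0.344, 0.902, 0.26, 157.753], [0.939, -0.33, -0.098, 635.254], [-0.002, 0.278, -0.961, 372.644], [0.0, 0.0, 0.0, 1.0]]
```

View pics/scene0.png

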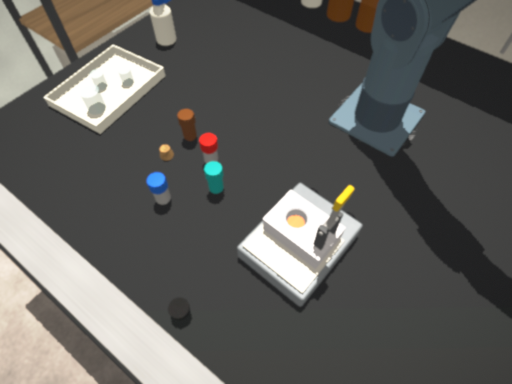

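View pics/top0.png

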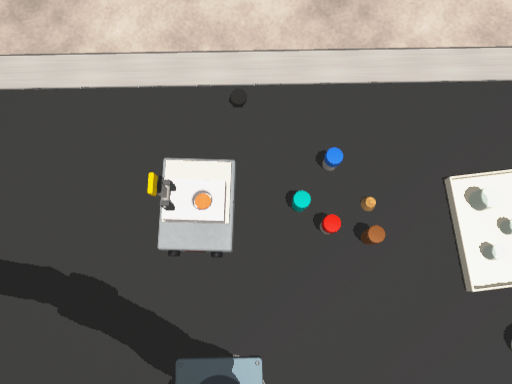

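View pics/wrist0.png

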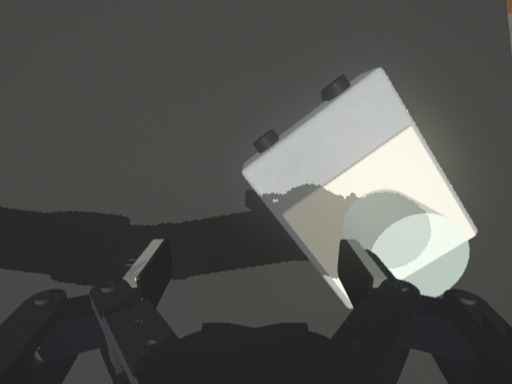

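The red vessel is at top (331,224) and scene (209,143), with turquoise at top (302,201) and brown at top (374,235) as look-alikes and blue at top (334,157). The block's well is at top (203,201), with the clamp upright at (153,184). The wrist view shows a different hotplate that isn't part of this job.

```bash
python3 - <<'E'
from h import *
import pickle
def masks(img):
    hsv=cv2.cvtColor(img,cv2.COLOR_BGR2HSV); H,S,V=[hsv[...,i].astype(int) for i in range(3)]
    b=(S>150)&(V>60)
    return {'red':b&((H<4)|(H>176)),'blue':b&(H>105)&(H<125),'turq':b&(H>80)&(H<96),'brown':(S>150)&(V>40)&(H>=5)&(H<14),'yellow':b&(H>22)&(H<33)}
for n in ['scene','top']:
    c=pickle.load(open(n+'0.pkl','rb')); C=cloud(c)
    for k,m in masks(c['img']).items():
        nn,l,s,ce=cv2.connectedComponentsWithStats(m.astype(np.uint8))
        for i in range(1,nn):
            if s[i,4]<60: continue
            p=C[l==i]; p=p[p[:,2]>-50]
            if not len(p): continue
            zt=np.percentile(p[:,2],97); t=p[p[:,2]>zt-5]
            print(n,k,s[i].tolist(),ce[i].round(),'ztop',zt.round(1),'top c',((t.min(0)+t.max(0))/2).round(1),'ext',np.ptp(t,axis=0).round(1),'all',p.min(0).round(),p.max(0).round())
    # block
    C2=C.reshape(-1,3); 
    for z0 in (115,):
        r=(abs(C2[:,2]-z0)<4)&(C2[:,0]>200)&(C2[:,0]<700)&(abs(C2[:,1])<300)
        q=C2[r][:,:2]; print(len(q)); 
        if len(q)>20:print(cv2.minAreaRect(q.astype(np.float32)), np.median(C2[r][:,2]))
c=pickle.load(open('top0.pkl','rb'))
cv2.imwrite('pics/crop1.png',cv2.resize(c['img'][140:270,130:400],None,fx=2.9,fy=2.9,interpolation=cv2.INTER_CUBIC))
c=pickle.load(open('scene0.pkl','rb'))
cv2.imwrite('pics/crop2.png',cv2.resize(c['img'][90:310,130:380],None,fx=2.7,fy=2.7,interpolation=cv2.INTER_CUBIC))
E
```

```text
scene red [199, 133, 18, 21, 308] [208. 142.] ztop 97.9 top c [640.8 -49.6 466.5] ext [454.1 513.5 747. ] all [ 355. -375.   -3.] [868. 207. 840.]
scene blue [146, 172, 21, 22, 212] [157. 184.] ztop 96.9 top c [ 606.2 -300.2   95.5] ext [44.4 43.2  6.7] all [ 548. -392.   -3.] [ 629. -277.   99.]
scene turq [204, 162, 19, 32, 472] [214. 176.] ztop 97.3 top c [671.8 -13.5 466.2] ext [392.1 441.3 747.5] all [ 423. -296.   -3.] [868. 207. 840.]
scene brown [178, 109, 17, 31, 367] [187. 123.] ztop 97.3 top c [ 407.  -392.2   96.2] ext [40.7 43.5  7.6] all [ 387. -414.   10.] [ 429. -369.  100.]
scene yellow [333, 185, 21, 26, 233] [343. 197.] ztop 300.2 top c [673.3 158.5 567.6] ext [389.2  97.2 544.8] all [263.  55.  -2.] [868. 207. 840.]
2106
((496.72216796875, 52.19419860839844), (151.11695861816406, 102.39132690429688), 87.14888763427734) 115.37984942328188
top red [322, 214, 19, 20, 292] [331. 223.] ztop 99.0 top c [ 378.1 -201.5  649. ] ext [ 154.3  213.8 1110.1] all [ 301. -328.   -3.] [ 455.  -95. 1204.]
top blue [324, 147, 19, 20, 280] [333. 156.] ztop 99.3 top c [ 463.3 -208.6  649.2] ext [ 324.6  227.9 1109.8] all [ 301. -326.    3.] [ 627.  -95. 1204.]
top turq [292, 190, 19, 21, 314] [301. 200.] ztop 99.4 top c [ 408.7 -165.9  649.2] ext [ 215.5  142.7 1109.6] all [ 301. -249.   -3.] [ 517.  -95. 1204.]
top brown [365, 225, 20, 19, 280] [375. 234.] ztop 99.8 top c [ 363.1 -254.8  649.4] ext [ 124.2  320.4 1109.3] all [ 301. -416.   18.] [ 425.  -95. 1204.]
top yellow [147, 172, 11, 24, 215] [152. 184.] ztop 300.8 top c [500.2 114.1 299. ] ext [42.  12.1  6. ] all [478. 105.  -2.] [555. 191. 302.]
1801
((497.221435546875, 50.060791015625), (150.3505859375, 100.72728729248047), 87.43013000488281) 115.50943806560258
```

View pics/crop1.png

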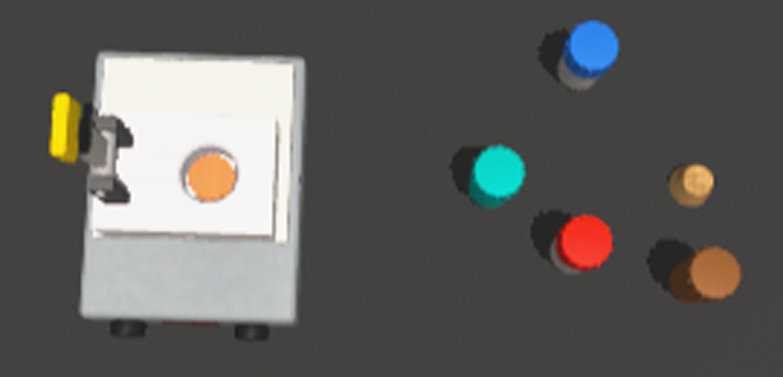

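View pics/crop2.png

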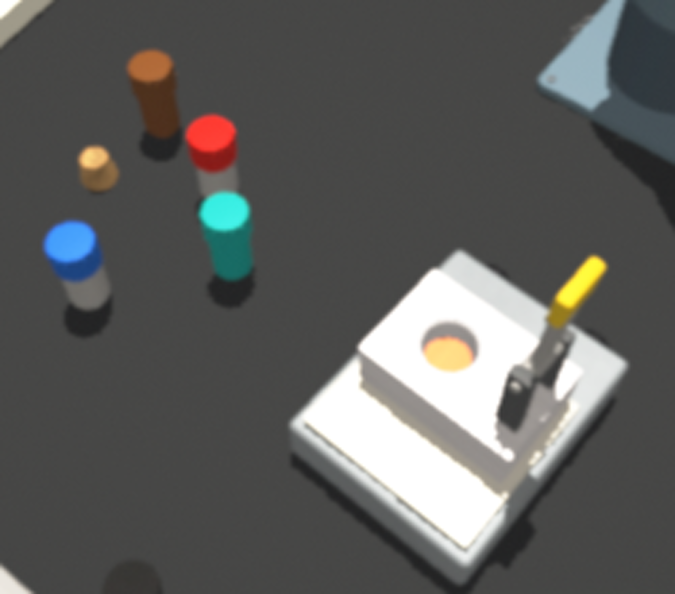

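The enlarged crops confirm the target. The only red cap on a steel body is at crop1 (584,241), while turquoise (498,172) and brown (714,273) are plain one-colour look-alikes. The well shows copper at (210,175).

```bash
python3 - <<'E'
from h import *
import pickle
for n in ['scene','top']:
    c=pickle.load(open(n+'0.pkl','rb')); C=cloud(c); C2=C.reshape(-1,3)[c['z_map'].ravel()>0]
    for k,(x,y) in dict(red=(430,-225),blue=(605,-300),turq=(490,-160)).items():
        for lo,hi in((85,103),):
            pass
        r=(np.hypot(C2[:,0]-x,C2[:,1]-y)<60)&(C2[:,2]>88)&(C2[:,2]<105); q=C2[r]
        if len(q): print(n,k,len(q),np.median(q[:,2]).round(1),[np.round(v,1) for v in cv2.minEnclosingCircle(q[:,:2].astype(np.float32))], q[:,:2].mean(0).round(1))
    hsv=cv2.cvtColor(c['img'],cv2.COLOR_BGR2HSV)
    # red cap: mask & backproject upper hull onto z=95
    m=((hsv[...,1]>150)&((hsv[...,0]<4)|(hsv[...,0]>176))).astype(np.uint8)
    pts=np.argwhere(m)[:,::-1]; P=plane(c,pts,95); print(n,'red@95',P.min(0).round(1),P.max(0).round(1))
    # well: points within block footprint deeper than top
    r=(abs(C2[:,0]-497)<45)&(abs(C2[:,1]-51)<60)
    q=C2[r]; w=q[(q[:,2]<108)&(q[:,2]>75)]; print('well',len(w),np.percentile(w[:,2],[5,25,50,75,95]).round(1),w[:,:2].min(0).round(1),w[:,:2].max(0).round(1))
    # mask of not-top pixels in region
    h=c['z_map'].shape; nz=(C[...,2]<109)&(abs(C[...,0]-500)<38)&(abs(C[...,1]-40)<36)
    nz=nz.astype(np.uint8); nn,l,s,ce=cv2.connectedComponentsWithStats(nz); 
    i=1+s[1:,4].argmax(); cn=cv2.findContours((l==i).astype(np.uint8),0,1)[0][0]
    P=plane(c,cn.reshape(-1,2),115); print('well rim',s[i],cv2.fitEllipse(P[:,:2].astype(np.float32)),cv2.minEnclosingCircle(P[:,:2].astype(np.float32)))
    # cheeks/clamp
    q=C2[(abs(C2[:,0]-500)<60)&(C2[:,1]>85)&(C2[:,1]<190)&(C2[:,2]>150)]
    for lo in range(150,310,10):
        t=q[(q[:,2]>=lo)&(q[:,2]<lo+10)]
        if len(t)>3: print(lo,len(t),t[:,:2].min(0).round(),t[:,:2].max(0).round(),t[:,:2].mean(0).round(1))
E
```

```text
scene red 144 95.0 [array([ 450.3, -241. ]), np.float64(53.9)] [ 452.1 -253.2]
scene blue 243 94.9 [array([ 606.3, -300.3]), np.float64(22.8)] [ 607.6 -298.3]
scene turq 154 94.9 [array([ 496.5, -207.2]), np.float64(21.5)] [ 497.  -205.3]
scene red@95 [ 411.9 -309.8   95. ] [ 471.3 -247.5   95. ]
well 294 [ 86.4  91.5  92.7  94.6 104.7] [470.9   8.3] [508.   53.2]
well rim [286 210  22  18 301] ((497.63555908203125, 33.6024284362793), (42.214332580566406, 45.86632537841797), 29.681554794311523) ((497.4772644042969, 33.55175018310547), 23.45290184020996)
150 39 [475.  96.] [531. 120.] [514.8 110.1]
160 38 [472.  96.] [530. 120.] [513.8 110.8]
170 29 [475.  96.] [531. 120.] [520.1 109.9]
180 77 [472.  96.] [532. 119.] [511.5 110.4]
190 132 [470.  96.] [531. 120.] [510.4 108.8]
200 16 [489. 104.] [512. 115.] [508.  110.2]
210 19 [495. 104.] [512. 115.] [509.  110.3]
220 20 [491. 106.] [512. 116.] [507.2 111.7]
230 20 [490. 106.] [512. 117.] [507.7 112.9]
240 22 [492. 106.] [513. 118.] [508.2 112.6]
250 11 [493. 105.] [513. 119.] [506.2 114.6]
260 4 [486. 110.] [521. 121.] [512.3 116.4]

[... 708 characters left out ...]
457), 23.5689697265625)
150 13 [470.  92.] [528. 115.] [498.9  98.3]
160 18 [469.  93.] [527. 115.] [493.9  98.2]
170 12 [470.  93.] [523. 102.] [488.5  96. ]
180 55 [468.  93.] [533. 116.] [495.4 100.7]
190 145 [470.  93.] [530. 117.] [499.3 103.9]
200 15 [488. 101.] [511. 109.] [496.2 102.8]
210 20 [488. 102.] [510. 110.] [498.1 103.6]
220 13 [488. 103.] [506. 113.] [494.9 104.9]
230 18 [488. 103.] [511. 110.] [498.7 104.9]
250 18 [487. 103.] [511. 104.] [498.8 103.5]
260 24 [486. 103.] [512. 108.] [498.  104.7]
270 35 [479. 103.] [520. 112.] [499.  106.5]
280 34 [478. 105.] [519. 118.] [497.4 108.1]
290 119 [478. 107.] [521. 120.] [498.3 112.9]
300 25 [483. 109.] [520. 119.] [502.8 113.4]
```

```bash
python3 - <<'E'
from h import *
import pickle
for n in ['scene','top']:
    c=pickle.load(open(n+'0.pkl','rb')); C=cloud(c); C2=C.reshape(-1,3)[c['z_map'].ravel()>0]
    for k,(x,y) in dict(red=(433,-286),brown=(407,-392)).items():
        r=(np.hypot(C2[:,0]-x,C2[:,1]-y)<40)&(C2[:,2]>90)&(C2[:,2]<102); q=C2[r]
        print(n,k,len(q),cv2.minEnclosingCircle(q[:,:2].astype(np.float32)),q.mean(0).round(1))
E
```

```text
scene red 187 ((434.5136413574219, -285.6198425292969), 23.007061004638672) [ 435.7 -284.    95.1]
scene brown 164 ((405.45660400390625, -392.4102478027344), 22.60385513305664) [ 406.5 -391.5   95.2]
top red 248 ((434.4759826660156, -287.8396911621094), 21.678272247314453) [ 434.5 -287.9   95.4]
top brown 252 ((405.6119384765625, -395.5569763183594), 22.365224838256836) [ 405.3 -395.3   95.8]
```

>>> jog_arm --plan '[{"linear": [0.06,-0.09,0.08]},{"linear": [0.06,-0.09,0.08]},{"linear": [0.06,-0.09,0.08]},{"linear": [0.06,-0.1,0.06]},{"linear": [0.06,-0.12,0.03]}]' --grip 1

```text
validation failed for argument at $.pl...
```

>>> jog_arm --plan '[{"linear": [0.06,-0.09,0.08],"yaw": 0.0},{"linear": [0.06,-0.09,0.08],"yaw": 0.0},{"linear": [0.06,-0.09,0.08],"yaw": 0.0},{"linear": [0.06,-0.1,0.06],"yaw": 0.0},{"linear": [0.06,-0.12,0.03],"yaw": 0.0}]' --grip 1.0

```text
time: 0.57
tool_pos: [314.2, 463.6, 332.7]
ee_rot: [-89.8, -0.0, -20.0]
ft_force: [0.6, 0.0, 0.3]
gripper_width: 0.999
```

>>> jog_arm --plan '[{"linear": [0.05,-0.12,0.01],"yaw": 0.0},{"linear": [0.05,-0.12,0.0],"yaw": 0.0},{"linear": [0.05,-0.12,0.0],"yaw": 0.0},{"linear": [0.05,-0.12,0.0],"yaw": 0.0},{"linear": [0.04,-0.12,0.0],"yaw": 0.0}]'

```text
time: 0.98
tool_pos: [386.0, 281.3, 333.2]
ee_rot: [-90.0, -0.0, -20.1]
ft_force: [0.9, 0.2, 0.3]
gripper_width: 1.004
```

>>> jog_arm --plan '[{"linear": [0.03,-0.13,0.0],"yaw": 0.0},{"linear": [0.01,-0.13,0.0],"yaw": 0.0},{"linear": [0.0,-0.13,0.0],"yaw": 0.0},{"linear": [0.0,-0.13,0.0],"yaw": 0.0},{"linear": [0.0,-0.13,0.0],"yaw": 0.0}]'

```text
time: 1.4
tool_pos: [396.8, 86.4, 333.2]
ee_rot: [-90.0, 0.0, -20.1]
ft_force: [1.6, 0.1, -0.9]
gripper_width: 0.999
```

>>> jog_arm --plan '[{"linear": [0.0,-0.13,0.0],"yaw": 0.0},{"linear": [0.0,-0.13,0.0],"yaw": 0.0},{"linear": [0.02,-0.13,0.0],"yaw": 0.0},{"linear": [0.02,-0.13,-0.03],"yaw": 0.0},{"linear": [0.02,-0.13,-0.05],"yaw": 0.0}]'

```text
time: 1.82
tool_pos: [416.0, -108.2, 310.6]
ee_rot: [-89.9, -0.2, -20.1]
ft_force: [0.9, 1.1, -0.4]
gripper_width: 0.994
```

>>> jog_arm --plan '[{"linear": [0.02,-0.13,-0.08],"yaw": 0.0},{"linear": [0.02,-0.13,-0.08],"yaw": 0.0},{"linear": [0.02,-0.13,-0.07],"yaw": 0.0},{"linear": [0.0,-0.13,-0.07],"yaw": 0.0},{"linear": [0.0,-0.075,-0.05],"yaw": 0.0}]'

```text
time: 2.23
tool_pos: [430.6, -275.6, 210.3]
ee_rot: [-90.1, 0.0, -20.2]
ft_force: [-0.0, 0.1, -0.0]
gripper_width: 0.995
```

```bash
python3 - <<'E'
from h import *
import pickle
c=capture('wrist');s=observe(); pickle.dump((c,s),open('w1.pkl','wb')); cv2.imwrite('pics/w1.png',c['img'])
print(s['tool_pos'],s['ee_rot'],s['q'].round(),s['ft_force'])
C=cloud(c); ok=c['z_map']>0
C2=C[ok]
r=(np.hypot(C2[:,0]-434,C2[:,1]+287)<45)&(C2[:,2]>89)&(C2[:,2]<101); q=C2[r]
print(len(q),cv2.minEnclosingCircle(q[:,:2].astype(np.float32)),q.mean(0).round(1))
E
```

```text
[ 428.74679929 -278.36439552  208.46653303] [-90.26484562   0.16141221 -20.4453487 ] [ -2.  22.  37. 112. -16.  52. 113.] [-1.36929482 -2.1137246  -2.04660587]
1585 ((434.5563049316406, -286.3838195800781), 23.134746551513672) [ 433.4 -285.9   94.3]
```

View pics/w1.png

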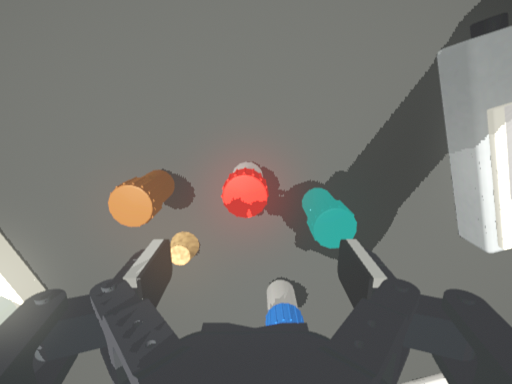

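Wrist view: the red cap is at (245,195), between brown (132,205) and turquoise (333,222), and the pads straddle it with room. All three cameras agree on about (434.5, -286.5), with the top at 95 mm as it should be.

>>> jog_arm --plan '[{"linear": [0.003,-0.005,-0.02],"yaw": 0.0},{"linear": [0.0,0.0,0.0],"yaw": 0.0},{"linear": [0.0,0.0,0.0],"yaw": 0.0}]'

```text
time: 2.53
tool_pos: [432.9, -272.3, 205.8]
ee_rot: [-90.0, 0.0, -20.0]
ft_force: [-1.5, -0.1, 0.1]
gripper_width: 0.997
```

```bash
python3 -c "
from h import *
s=observe();print(s['tool_pos'],s['ee_rot'],s['ft_force'])"
```

```text
[ 432.90135292 -272.26330568  205.79236703] [-8.99513038e+01  2.75468166e-02 -2.00166120e+01] [-1.511391   -0.07544709  0.11689598]
```

>>> jog_arm --plan '[{"linear": [0.005,-0.047,-0.05],"yaw": 0.0},{"linear": [0.0,0.0,-0.08],"yaw": 0.0},{"linear": [0.0,0.0,-0.08],"yaw": 0.0},{"linear": [0.0,0.0,-0.06],"yaw": 0.0},{"linear": [0.0,0.0,0.0],"yaw": 0.0}]'

```text
time: 2.95
tool_pos: [433.3, -284.8, 122.7]
ee_rot: [-89.9, 0.2, -19.9]
ft_force: [-0.1, 1.5, 0.3]
gripper_width: 1.0
```

>>> jog_arm --plan '[{"linear": [0.0,0.0,0.0],"yaw": 0.0},{"linear": [0.0,0.0,0.0],"yaw": 0.0}]'

```text
time: 3.12
tool_pos: [435.3, -287.4, 126.3]
ee_rot: [-90.0, -0.1, -20.0]
ft_force: [0.1, 0.7, 0.2]
gripper_width: 1.001
```

>>> jog_arm --plan '[{"linear": [0.0,0.0,-0.08],"yaw": 0.0},{"linear": [0.0,0.0,-0.08],"yaw": 0.0},{"linear": [0.0,0.0,-0.073],"yaw": 0.0},{"linear": [0.0,0.0,0.0],"yaw": 0.0},{"linear": [0.0,0.0,0.0],"yaw": 0.0}]'

```text
time: 3.53
tool_pos: [434.5, -287.6, 55.8]
ee_rot: [-90.0, -0.0, -20.1]
ft_force: [0.0, -0.8, 0.6]
gripper_width: 1.001
```

>>> jog_arm --plan '[{"linear": [0.0,0.0,0.0],"yaw": 0.0},{"linear": [0.0,0.0,0.0],"yaw": 0.0},{"linear": [0.0,0.0,0.0],"yaw": 0.0},{"linear": [0.0,0.0,0.0],"yaw": 0.0},{"linear": [0.0,0.0,0.0],"yaw": 0.0}]' --grip 0.0

```text
time: 3.95
tool_pos: [435.0, -288.0, 56.3]
ee_rot: [-90.0, -0.1, -20.1]
ft_force: [-0.6, 0.7, 8.7]
gripper_width: 0.502
```

>>> jog_arm --plan '[{"linear": [0.0,0.0,0.0],"yaw": 0.0},{"linear": [0.0,0.0,0.0],"yaw": 0.0},{"linear": [0.0,0.0,0.0],"yaw": 0.0},{"linear": [0.0,0.0,0.0],"yaw": 0.0}]'

```text
time: 4.28
tool_pos: [435.0, -288.0, 56.3]
ee_rot: [-90.0, -0.1, -20.1]
ft_force: [-0.7, 0.8, 8.8]
gripper_width: 0.501
```

>>> jog_arm --plan '[{"linear": [0.0,0.0,0.03],"yaw": 0.0},{"linear": [0.0,0.0,0.06],"yaw": 0.0},{"linear": [0.0,0.0,0.09],"yaw": 0.0},{"linear": [0.0,0.0,0.1],"yaw": 0.0},{"linear": [0.0,0.0,0.1],"yaw": 0.0}]'

```text
time: 4.7
tool_pos: [433.2, -287.3, 170.3]
ee_rot: [-90.0, 0.1, -20.1]
ft_force: [1.2, -0.7, -3.4]
gripper_width: 0.5
```

>>> jog_arm --plan '[{"linear": [0.0,0.02,0.1],"yaw": 0.0},{"linear": [0.01,0.04,0.05],"yaw": 0.0},{"linear": [0.01,0.07,0.0],"yaw": 0.0},{"linear": [0.015,0.09,0.0],"yaw": 0.0},{"linear": [0.02,0.1,0.0],"yaw": 0.0}]'

```text
time: 5.12
tool_pos: [449.9, -191.5, 214.8]
ee_rot: [-90.0, -0.0, -20.3]
ft_force: [2.0, 0.0, -2.4]
gripper_width: 0.5
```

>>> jog_arm --plan '[{"linear": [0.02,0.1,0.0],"yaw": 0.0},{"linear": [0.02,0.1,0.0],"yaw": 0.0},{"linear": [0.02,0.1,0.0],"yaw": 0.0},{"linear": [0.02,0.1,0.0],"yaw": 0.0},{"linear": [0.02,0.1,0.0],"yaw": 0.0}]'

```text
time: 5.53
tool_pos: [480.1, -40.2, 214.4]
ee_rot: [-90.0, 0.0, -20.1]
ft_force: [0.6, 0.9, -3.0]
gripper_width: 0.501
```

>>> jog_arm --plan '[{"linear": [0.02,0.08,0.0],"yaw": 0.0},{"linear": [0.01,0.05,0.0],"yaw": 0.0},{"linear": [0.0,0.0,0.0],"yaw": 0.0},{"linear": [0.0,0.0,0.0],"yaw": 0.0},{"linear": [0.0,0.0,0.0],"yaw": 0.0}]'

```text
time: 5.95
tool_pos: [489.1, -3.6, 214.2]
ee_rot: [-90.0, 0.0, -20.2]
ft_force: [-0.3, -0.2, -1.9]
gripper_width: 0.504
```

```bash
python3 - <<'E'
from h import *
import pickle
s=observe();print(s['tool_pos'],s['ee_rot'],s['ft_force'],s['gripper_width'])
for n in ['wrist','scene','top']:
    c=capture(n); pickle.dump(c,open(n+'2.pkl','wb')); cv2.imwrite(f'pics/{n}2.png',c['img'])
E
```

```text
[489.11333044  -3.62384792 214.15025806] [-9.00338895e+01  4.60107157e-03 -2.01561869e+01] [-0.29584129 -0.24678556 -1.87458386] 0.5040712556589733
```

View pics/wrist2.png

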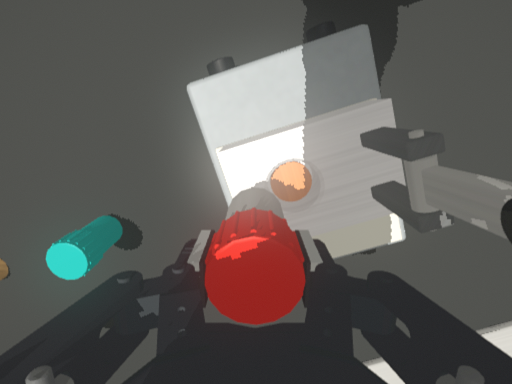

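View pics/scene2.png

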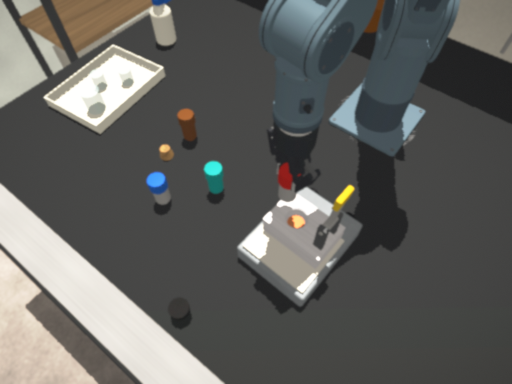

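Wrist view: the vessel is held with its cap at (255,270) and the well mouth is in sight at (292,181). The scene view shows the other vessels unmoved. Next I measure the well and the held cap in this same view.

```bash
python3 - <<'E'
from h import *
import pickle
c=pickle.load(open('wrist2.pkl','rb')); C=cloud(c); ok=c['z_map']>0
C2=C[ok]
t=C2[(C2[:,2]>110)&(C2[:,2]<120)&(abs(C2[:,0]-497)<55)&(abs(C2[:,1]-45)<80)]
print('top z',np.median(t[:,2]))
nz=(ok&(C[...,2]<109)&(np.hypot(C[...,0]-497,C[...,1]-31)<36)).astype(np.uint8)
nn,l,s,ce=cv2.connectedComponentsWithStats(nz); i=1+s[1:,4].argmax()
cn=cv2.findContours((l==i).astype(np.uint8),0,1)[0][0]
P=plane(c,cn.reshape(-1,2),115); print('well',s[i],cv2.fitEllipse(P[:,:2].astype(np.float32)),cv2.minEnclosingCircle(P[:,:2].astype(np.float32)))
hsv=cv2.cvtColor(c['img'],cv2.COLOR_BGR2HSV)
m=(hsv[...,1]>150)&((hsv[...,0]<4)|(hsv[...,0]>176))&ok
q=C[m]; print('cap z',np.percentile(q[:,2],[1,50,99]))
zt=np.percentile(q[:,2],97); q=q[q[:,2]>zt-6]; print(zt,cv2.minEnclosingCircle(q[:,:2].astype(np.float32)),q.mean(0))
# copper
m=(hsv[...,1]>100)&(hsv[...,0]>6)&(hsv[...,0]<20)&ok; q=C[m]; q=q[np.hypot(q[:,0]-497,q[:,1]-31)<30]; print('copper',np.median(q,0),q.min(0),q.max(0))
# clamp profile
q=C2[(C2[:,2]>130)&(C2[:,1]>85)]
for lo in range(130,310,10):
    t=q[(q[:,2]>=lo)&(q[:,2]<lo+10)]
    if len(t)>3: print(lo,len(t),t[:,:2].min(0).round(),t[:,:2].max(0).round())
E
```

```text
top z 114.3914288939526
well [ 267  161   53   50 1982] ((494.73681640625, 32.73283767700195), (43.40164566040039, 46.16260528564453), 109.16223907470703) ((495.2036437988281, 31.845287322998047), 23.38616180419922)
cap z [227.00540458 252.09103764 253.48695142]
253.22619555678304 ((488.5065612792969, -2.5557079315185547), 23.213417053222656) [486.69789208  -1.656716   252.04528033]
copper [497.37840166  37.65066078  91.46054507] [479.01663533  19.69062327  89.26239943] [516.02049026  50.27998636  93.4213631 ]
130 306 [470.  94.] [529. 118.]
140 338 [470.  94.] [529. 117.]
150 352 [470.  94.] [528. 117.]
160 338 [470.  94.] [529. 118.]
170 332 [467.  94.] [529. 117.]
180 1216 [467.  94.] [533. 118.]
190 2148 [470.  94.] [531. 119.]
200 564 [488. 102.] [512. 114.]
210 705 [487. 103.] [512. 115.]
220 834 [488. 104.] [512. 117.]
230 1064 [488. 105.] [512. 116.]
240 752 [488. 103.] [512. 113.]
250 6 [489. 105.] [496. 105.]
```

>>> jog_arm --plan '[{"linear": [0.007,0.05,0.0],"yaw": 0.0},{"linear": [0.01,0.05,0.0],"yaw": 0.0},{"linear": [0.005,0.017,0.0],"yaw": 0.0},{"linear": [0.0,0.0,-0.03],"yaw": 0.0},{"linear": [0.0,0.0,-0.03],"yaw": 0.0}]'

```text
time: 6.52
tool_pos: [496.4, 31.8, 195.5]
ee_rot: [-90.0, -0.1, -20.1]
ft_force: [-0.2, -0.5, -2.8]
gripper_width: 0.501
```

>>> jog_arm --plan '[{"linear": [0.0,0.0,0.0],"yaw": 0.0},{"linear": [0.0,0.0,0.0],"yaw": 0.0},{"linear": [0.0,0.0,0.0],"yaw": 0.0}]'

```text
time: 6.77
tool_pos: [496.0, 31.5, 195.8]
ee_rot: [-90.0, 0.0, -20.2]
ft_force: [0.5, 0.1, -2.4]
gripper_width: 0.502
```

```bash
python3 - <<'E'
from h import *
s=observe();print(s['tool_pos'],s['ee_rot'],s['ft_force'],s['gripper_width'])
for n in ['scene','top']:
    c=capture(n); x,y=(290,215) if n=='scene' else (200,195)
    cv2.imwrite(f'pics/{n}3.png',cv2.resize(c['img'][y-60:y+60,x-80:x+80],None,fx=4.5,fy=4.5,interpolation=cv2.INTER_CUBIC))
E
```

```text
[495.98477675  31.53343775 195.75283419] [-9.00390792e+01  1.65987456e-02 -2.01792032e+01] [ 0.50989753  0.13044961 -2.41993248] 0.502426132870336
```

View pics/scene3.png

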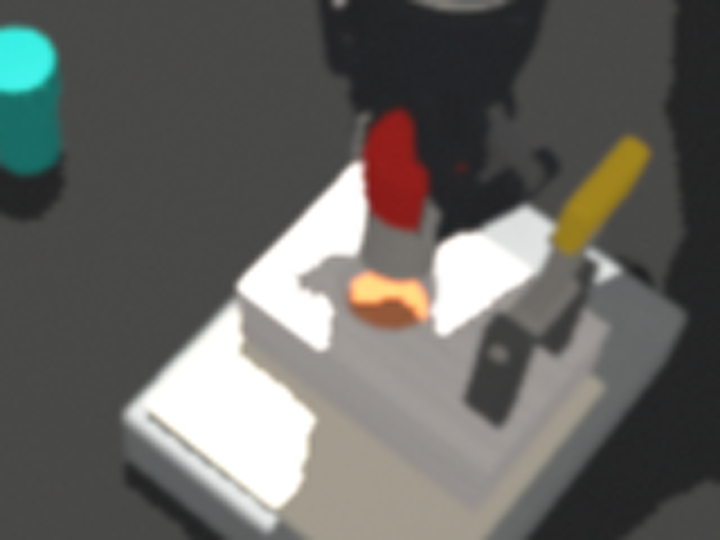

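The crop shows the vessel centred over the copper plate, clear of the clamp. I'm lowering it with force checks.

>>> jog_arm --plan '[{"linear": [0.0,0.0,-0.04],"yaw": 0.0},{"linear": [0.0,0.0,-0.04],"yaw": 0.0},{"linear": [0.0,0.0,-0.04],"yaw": 0.0},{"linear": [0.0,0.0,-0.01],"yaw": 0.0},{"linear": [0.0,0.0,0.0],"yaw": 0.0}]'

```text
time: 7.28
tool_pos: [495.7, 32.3, 156.5]
ee_rot: [-90.0, 0.1, -20.1]
ft_force: [-0.3, -0.2, -2.2]
gripper_width: 0.504
```

>>> jog_arm --plan '[{"linear": [0.0,0.0,-0.01],"yaw": 0.0},{"linear": [0.0,0.0,-0.007],"yaw": 0.0},{"linear": [0.0,0.0,0.0],"yaw": 0.0}]'

```text
time: 7.53
tool_pos: [496.4, 32.5, 152.0]
ee_rot: [-90.0, -0.0, -20.1]
ft_force: [-0.3, 0.0, -2.9]
gripper_width: 0.504
```

>>> jog_arm --plan '[{"linear": [0.0,0.0,-0.007],"yaw": 0.0},{"linear": [0.0,0.0,-0.007],"yaw": 0.0},{"linear": [0.0,0.0,0.0],"yaw": 0.0}]'

```text
time: 7.78
tool_pos: [496.5, 32.6, 147.7]
ee_rot: [-90.0, -0.0, -20.1]
ft_force: [1.3, 0.2, -2.5]
gripper_width: 0.503
```

>>> jog_arm --plan '[{"linear": [0.0,0.0,-0.005],"yaw": 0.0},{"linear": [0.0,0.0,-0.005],"yaw": 0.0},{"linear": [0.0,0.0,0.0],"yaw": 0.0}]'

```text
time: 8.03
tool_pos: [496.4, 32.6, 144.7]
ee_rot: [-90.0, -0.0, -20.1]
ft_force: [0.5, 1.2, 0.3]
gripper_width: 0.498
```

>>> jog_arm --plan '[{"linear": [0.0,0.0,-0.005],"yaw": 0.0},{"linear": [0.0,0.0,-0.005],"yaw": 0.0},{"linear": [0.0,0.0,0.0],"yaw": 0.0}]'

```text
time: 8.28
tool_pos: [496.4, 32.5, 141.5]
ee_rot: [-90.0, -0.0, -20.1]
ft_force: [0.4, 0.3, -0.5]
gripper_width: 0.501
```

>>> jog_arm --plan '[{"linear": [0.0,0.0,-0.005],"yaw": 0.0},{"linear": [0.0,0.0,-0.005],"yaw": 0.0},{"linear": [0.0,0.0,0.0],"yaw": 0.0}]'

```text
time: 8.53
tool_pos: [496.4, 32.6, 138.4]
ee_rot: [-90.0, -0.0, -20.1]
ft_force: [0.6, 0.5, -1.3]
gripper_width: 0.506
```

>>> jog_arm --plan '[{"linear": [0.0,0.0,-0.005],"yaw": 0.0},{"linear": [0.0,0.0,-0.003],"yaw": 0.0},{"linear": [0.0,0.0,0.0],"yaw": 0.0}]'

```text
time: 8.78
tool_pos: [496.4, 32.6, 136.3]
ee_rot: [-90.0, -0.0, -20.1]
ft_force: [0.5, 1.0, 3.8]
gripper_width: 0.5
```

>>> jog_arm --plan '[{"linear": [0.0,0.0,-0.003],"yaw": 0.0},{"linear": [0.0,0.0,-0.003],"yaw": 0.0},{"linear": [0.0,0.0,0.0],"yaw": 0.0}]'

```text
time: 9.03
tool_pos: [497.0, 32.4, 136.1]
ee_rot: [-89.9, -0.0, -20.1]
ft_force: [-4.6, 0.3, 22.9]
gripper_width: 0.5
```

It met a firm stop at TCP z 136.1, against an expected 136, with force jumping to 23 N. I'll press a little further to confirm.

>>> jog_arm --plan '[{"linear": [0.0,0.0,-0.003],"yaw": 0.0},{"linear": [0.0,0.0,0.0],"yaw": 0.0},{"linear": [0.0,0.0,0.0],"yaw": 0.0}]'

```text
time: 9.28
tool_pos: [497.2, 32.3, 136.0]
ee_rot: [-89.9, -0.0, -20.1]
ft_force: [-8.5, -0.8, 32.9]
gripper_width: 0.504
```

```bash
python3 - <<'E'
from h import *
s=observe();print(s['tool_pos'],s['ft_force'],s['gripper_width'])
c=capture('wrist'); cv2.imwrite('pics/w4.png',c['img'])
C=cloud(c); ok=c['z_map']>0
hsv=cv2.cvtColor(c['img'],cv2.COLOR_BGR2HSV)
m=(hsv[...,1]>150)&((hsv[...,0]<4)|(hsv[...,0]>176))&ok
q=C[m]; zt=np.percentile(q[:,2],97); q=q[q[:,2]>zt-6]; print(zt,np.median(q[:,2]),cv2.minEnclosingCircle(q[:,:2].astype(np.float32)),q.mean(0))
t=C[ok&(abs(C[...,2]-115)<5)]; print('block top',np.median(t[:,2]),len(t))
E
```

```text
[497.19280592  32.32799473 136.02927675] [-8.51162921 -0.81844583 32.87383454] 0.5040872235883689
175.29882820137146 174.24056623066303 ((496.5591735839844, 34.468727111816406), 23.220355987548828) [494.70139918  34.35687877 174.08344025]
block top 114.48968550423294 21274
```

View pics/w4.png

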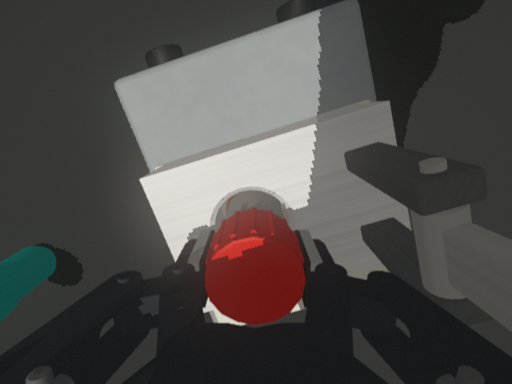

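The cap top stands 59.7 mm above the block (60 mm when seated), so the vessel is fully down. The wrist view shows the cap at (255,265). I'll release with a partial opening to stay clear of the clamp cheeks.

>>> jog_arm --plan '[{"linear": [0.0,0.0,0.006],"yaw": 0.0},{"linear": [0.0,0.0,0.0],"yaw": 0.0}]'

```text
time: 9.5
tool_pos: [496.6, 32.4, 136.3]
ee_rot: [-90.0, -0.0, -20.1]
ft_force: [-3.9, -0.1, 14.7]
gripper_width: 0.502
```

>>> jog_arm --plan '[{"linear": [0.0,0.0,0.0],"yaw": 0.0},{"linear": [0.0,0.0,0.0],"yaw": 0.0},{"linear": [0.0,0.0,0.0],"yaw": 0.0},{"linear": [0.0,0.0,0.0],"yaw": 0.0}]' --grip 0.75

```text
time: 9.83
tool_pos: [495.9, 32.5, 135.0]
ee_rot: [-90.0, 0.0, -20.1]
ft_force: [0.7, 0.3, 0.1]
gripper_width: 0.746
```

>>> jog_arm --plan '[{"linear": [0.0,0.0,0.03],"yaw": 0.0},{"linear": [0.0,0.0,0.05],"yaw": 0.0},{"linear": [0.0,0.0,0.06],"yaw": 0.0},{"linear": [0.0,0.0,0.06],"yaw": 0.0},{"linear": [0.0,0.0,0.06],"yaw": 0.0}]'

```text
time: 10.25
tool_pos: [496.1, 32.3, 214.6]
ee_rot: [-90.0, -0.0, -20.1]
ft_force: [0.4, -0.4, 0.4]
gripper_width: 0.746
```

>>> jog_arm --plan '[{"linear": [-0.03,-0.1,0.06],"yaw": 0.0},{"linear": [-0.03,-0.1,0.06],"yaw": 0.0},{"linear": [0.0,-0.06,0.06],"yaw": 0.0},{"linear": [0.0,0.0,0.0],"yaw": 0.0},{"linear": [0.0,0.0,0.0],"yaw": 0.0}]' --grip 0.0

```text
time: 10.67
tool_pos: [478.7, -46.3, 268.5]
ee_rot: [-89.9, -0.1, -20.2]
ft_force: [0.1, -0.2, -0.7]
gripper_width: 0.037
```

```bash
python3 - <<'E'
from h import *
import pickle
s=observe();print(s['tool_pos'],s['ft_force'],s['gripper_width'])
for n in ['wrist','scene','top']:
    c=capture(n); cv2.imwrite(f'pics/{n}5.png',c['img']); pickle.dump(c,open(n+'5.pkl','wb'))
    C=cloud(c); ok=c['z_map']>0
    C2=C[ok&(np.hypot(C[...,0]-496,C[...,1]-32)<34)&(C[...,2]>160)&(C[...,2]<190)]
    if len(C2)>10: print(n,len(C2),np.median(C2[:,2]),cv2.minEnclosingCircle(C2[:,:2].astype(np.float32)))
    t=C[ok&(abs(C[...,0]-497)<45)&(abs(C[...,1]-45)<60)&(abs(C[...,2]-115)<5)]; print('block',np.median(t[:,2]))
    q=C[ok&(abs(C[...,0]-500)<60)&(C[...,1]>85)&(C[...,1]<150)&(C[...,2]>195)]
    for lo in range(200,310,20):
        t=q[(q[:,2]>=lo)&(q[:,2]<lo+20)]
        if len(t)>3: print(lo,len(t),t[:,:2].min(0).round(),t[:,:2].max(0).round())
E
```

```text
[478.70779202 -46.30103249 268.53810243] [ 0.07145117 -0.18706065 -0.69146247] 0.03669823092619197
wrist 2140 174.24691320940263 ((496.267333984375, 33.559776306152344), 23.153518676757812)
block 114.36883638903024
200 741 [488. 103.] [512. 113.]
220 1004 [488. 104.] [512. 116.]
240 608 [487. 103.] [512. 115.]
scene 377 175.05708200362233 ((496.40728759765625, 34.48057556152344), 22.93806266784668)
block 115.44843215998577
200 36 [490. 104.] [512. 115.]
220 41 [490. 105.] [512. 117.]
240 31 [492. 106.] [513. 119.]
260 33 [484. 105.] [522. 121.]
280 200 [478. 109.] [522. 123.]
300 4 [483. 115.] [497. 121.]
block nan
200 30 [488. 101.] [510. 110.]
220 34 [487. 103.] [512. 113.]
240 22 [487. 103.] [511. 110.]
260 58 [479. 103.] [521. 110.]
280 154 [477. 105.] [521. 121.]
300 21 [483. 109.] [518. 118.]
  return _methods._mean(a, axis=axis, dtype=dtype,
  ret = ret.dtype.type(ret / rcount)
```

View pics/wrist5.png

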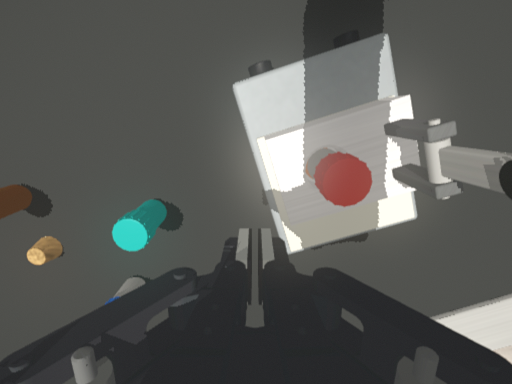

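The released vessel stays down at 59.8 mm above the block, with the cap at wrist pixel (343,179). The clamp is at about 95°, with its outer face at y≈122. Next I move the shut fingers over to its +y side.

>>> jog_arm --plan '[{"linear": [0.0,0.0,0.1],"yaw": 0.0},{"linear": [0.0,0.0,0.1],"yaw": 0.0},{"linear": [0.01,0.05,0.07],"yaw": 0.0},{"linear": [0.02,0.1,0.0],"yaw": 0.0},{"linear": [0.02,0.12,0.0],"yaw": 0.0}]'

```text
time: 11.23
tool_pos: [493.8, 35.8, 349.3]
ee_rot: [-89.9, -0.1, -20.2]
ft_force: [0.1, 0.9, -0.1]
gripper_width: 0.003
```

>>> jog_arm --plan '[{"linear": [0.01,0.12,0.0],"yaw": 0.0},{"linear": [0.01,0.12,0.0],"yaw": 0.0},{"linear": [0.0,0.12,0.0],"yaw": 0.0},{"linear": [0.0,0.09,0.0],"yaw": 0.0},{"linear": [0.0,0.0,0.0],"yaw": 0.0}]'

```text
time: 11.65
tool_pos: [497.3, 178.9, 346.6]
ee_rot: [-90.0, 0.2, -19.4]
ft_force: [-0.1, 1.5, 0.2]
gripper_width: 0.002
```

>>> jog_arm --plan '[{"linear": [0.0,0.0,0.0],"yaw": 0.0},{"linear": [0.0,0.0,0.0],"yaw": 0.0}]'

```text
time: 11.82
tool_pos: [498.7, 170.4, 347.5]
ee_rot: [-90.1, 0.0, -20.1]
ft_force: [0.1, -0.9, -0.5]
gripper_width: 0.005
```

>>> jog_arm --plan '[{"linear": [0.0,0.0,-0.08],"yaw": 0.0},{"linear": [0.0,0.0,-0.08],"yaw": 0.0},{"linear": [0.0,0.0,-0.07],"yaw": 0.0},{"linear": [0.0,0.0,0.0],"yaw": 0.0},{"linear": [0.0,-0.05,0.0],"yaw": 0.0}]'

```text
time: 12.23
tool_pos: [498.3, 157.0, 278.6]
ee_rot: [-90.1, 0.1, -20.0]
ft_force: [-0.3, 0.4, 0.9]
gripper_width: -0.001
```

>>> jog_arm --plan '[{"linear": [0.0,-0.03,0.0],"yaw": 0.0},{"linear": [0.0,-0.02,0.0],"yaw": 0.0},{"linear": [0.0,-0.02,0.0],"yaw": 0.0},{"linear": [0.0,-0.02,0.0],"yaw": 0.0}]'

```text
time: 12.57
tool_pos: [499.6, 128.5, 280.2]
ee_rot: [-89.9, -0.0, -20.1]
ft_force: [0.7, 1.9, 1.6]
gripper_width: 0.0
```

>>> jog_arm --plan '[{"linear": [0.0,-0.02,0.0],"yaw": 0.0},{"linear": [0.0,-0.02,0.0],"yaw": 0.0},{"linear": [0.0,-0.02,0.0],"yaw": 0.0},{"linear": [0.0,-0.02,0.0],"yaw": 0.0}]'

```text
time: 12.9
tool_pos: [498.9, 104.1, 279.2]
ee_rot: [-90.0, 0.0, -20.1]
ft_force: [-0.4, 1.2, -0.7]
gripper_width: -0.002
```

```bash
python3 - <<'E'
from h import *
for n in ['scene']:
    c=capture(n); x,y=(310,200)
    cv2.imwrite(f'pics/{n}6.png',cv2.resize(c['img'][y-60:y+60,x-80:x+80],None,fx=4.5,fy=4.5,interpolation=cv2.INTER_CUBIC))
E
```

```text
(no output)
```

View pics/scene6.png

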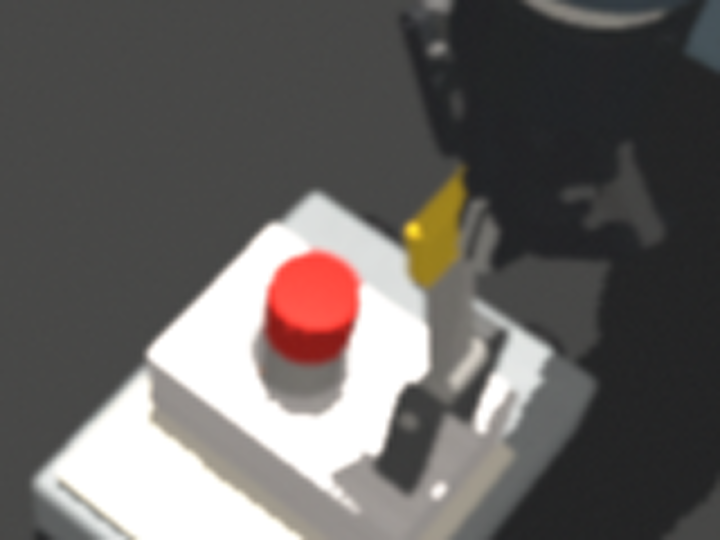

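The paddle at crop (437,225) is now leaning toward the well with the fingers behind it, and the red cap stands clear. I'll carry on along the arc.

>>> jog_arm --plan '[{"linear": [0.0,-0.025,0.0],"yaw": 0.0},{"linear": [0.0,-0.025,-0.008],"yaw": 0.0},{"linear": [-0.003,-0.025,-0.01],"yaw": 0.0},{"linear": [0.0,-0.025,-0.015],"yaw": 0.0},{"linear": [-0.003,-0.025,-0.018],"yaw": 0.0}]'

```text
time: 13.37
tool_pos: [497.8, 65.9, 263.9]
ee_rot: [-90.0, -0.1, -20.1]
ft_force: [0.2, 1.2, 1.5]
gripper_width: 0.002
```

>>> jog_arm --plan '[{"linear": [0.0,-0.023,-0.02],"yaw": 0.0},{"linear": [0.0,-0.02,-0.02],"yaw": 0.0},{"linear": [-0.003,-0.02,-0.025],"yaw": 0.0},{"linear": [0.0,-0.02,-0.025],"yaw": 0.0}]'

```text
time: 13.7
tool_pos: [496.3, 41.4, 236.2]
ee_rot: [-90.0, 0.0, -20.1]
ft_force: [0.3, -0.1, 1.4]
gripper_width: 0.001
```

>>> jog_arm --plan '[{"linear": [0.0,-0.02,-0.025],"yaw": 0.0},{"linear": [0.0,-0.018,-0.025],"yaw": 0.0},{"linear": [0.0,-0.016,-0.025],"yaw": 0.0}]'

```text
time: 13.95
tool_pos: [496.3, 25.4, 213.6]
ee_rot: [-90.0, 0.0, -20.1]
ft_force: [-0.3, 1.7, 0.9]
gripper_width: -0.004
```

>>> jog_arm --plan '[{"linear": [0.0,-0.012,-0.02],"yaw": 0.0},{"linear": [0.0,-0.01,-0.018],"yaw": 0.0},{"linear": [0.0,-0.008,-0.016],"yaw": 0.0},{"linear": [0.0,0.0,0.0],"yaw": 0.0}]'

```text
time: 14.28
tool_pos: [496.0, 16.2, 197.4]
ee_rot: [-90.1, 0.1, -20.1]
ft_force: [0.2, -0.4, 0.5]
gripper_width: -0.003
```

>>> jog_arm --plan '[{"linear": [0.0,0.0,-0.01],"yaw": 0.0},{"linear": [0.0,0.0,-0.008],"yaw": 0.0},{"linear": [0.0,0.0,0.0],"yaw": 0.0}]'

```text
time: 14.53
tool_pos: [496.5, 17.1, 192.7]
ee_rot: [-90.0, 0.0, -20.1]
ft_force: [0.4, -0.1, 0.8]
gripper_width: -0.003
```

>>> jog_arm --plan '[{"linear": [0.0,0.0,-0.005],"yaw": 0.0},{"linear": [0.0,0.0,0.0],"yaw": 0.0}]'

```text
time: 14.7
tool_pos: [496.6, 17.1, 191.4]
ee_rot: [-90.0, -0.0, -20.1]
ft_force: [0.5, -0.1, 0.0]
gripper_width: 0.002
```

>>> jog_arm --plan '[{"linear": [0.0,0.0,-0.005],"yaw": 0.0},{"linear": [0.0,0.0,-0.003],"yaw": 0.0},{"linear": [0.0,0.0,0.0],"yaw": 0.0}]'

```text
time: 14.95
tool_pos: [496.7, 17.0, 189.6]
ee_rot: [-90.0, -0.0, -20.1]
ft_force: [-1.4, -0.3, 4.6]
gripper_width: 0.0
```

>>> jog_arm --plan '[{"linear": [0.0,0.0,-0.005],"yaw": 0.0},{"linear": [0.0,0.0,0.0],"yaw": 0.0}]'

```text
time: 15.12
tool_pos: [496.8, 17.0, 189.3]
ee_rot: [-89.9, 0.0, -20.1]
ft_force: [-6.7, -0.1, 20.8]
gripper_width: 0.0
```

```bash
python3 - <<'E'
from h import *
s=observe();print(s['tool_pos'],s['ft_force'])
for n in ['scene']:
    c=capture(n); x,y=(300,215)
    cv2.imwrite(f'pics/{n}7.png',cv2.resize(c['img'][y-60:y+60,x-80:x+80],None,fx=4.5,fy=4.5,interpolation=cv2.INTER_CUBIC))
E
```

```text
[496.77443815  17.0035125  189.28185886] [-6.65079306 -0.08440911 20.78523748]
```

View pics/scene7.png

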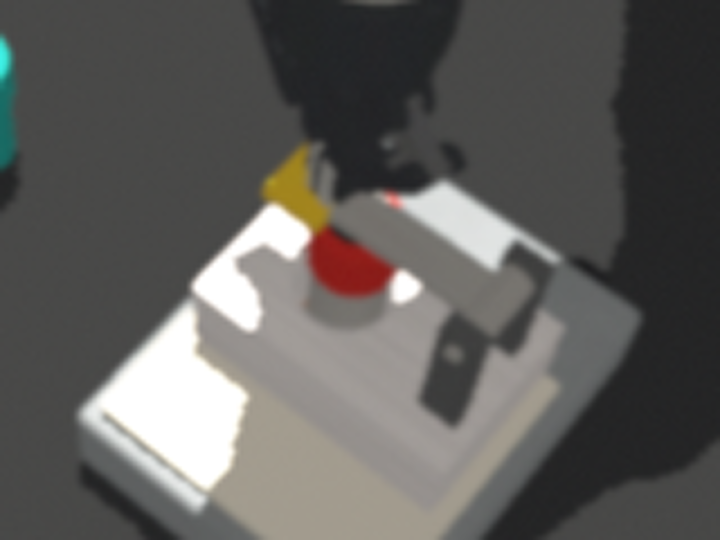

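The clamp hit its stop at TCP z 189.3 (expected paddle top 189.5) with 21 N. The crop shows the paddle level beyond the cap, at (300,190). I'll back off and check.

>>> jog_arm --plan '[{"linear": [0.0,0.0,0.03],"yaw": 0.0},{"linear": [0.0,0.0,0.1],"yaw": 0.0},{"linear": [0.0,0.0,0.1],"yaw": 0.0},{"linear": [0.0,-0.1,0.1],"yaw": 0.0},{"linear": [0.0,-0.12,0.05],"yaw": 0.0}]'

```text
time: 15.58
tool_pos: [498.2, -46.8, 304.3]
ee_rot: [-89.8, -0.2, -19.8]
ft_force: [1.8, -1.0, 0.2]
gripper_width: -0.004
```

>>> jog_arm --plan '[{"linear": [-0.03,-0.12,0.0],"yaw": 0.0},{"linear": [-0.03,-0.12,0.0],"yaw": 0.0},{"linear": [0.0,0.0,0.0],"yaw": 0.0},{"linear": [0.0,0.0,0.0],"yaw": 0.0},{"linear": [0.0,0.0,0.0],"yaw": 0.0}]'

```text
time: 16.0
tool_pos: [478.6, -120.0, 301.0]
ee_rot: [-90.0, 0.0, -20.1]
ft_force: [-0.1, 0.5, 0.1]
gripper_width: -0.004
```

```bash
python3 - <<'E'
from h import *
s=observe();print(s['tool_pos'],s['ft_force'],s['time'])
for n in ['scene','top','wrist']:
    c=capture(n); x,y=(270,215) if n=='scene' else (256,192)
    im=c['img'] if n!='scene' else cv2.resize(c['img'][y-75:y+75,x-130:x+70],None,fx=3.9,fy=3.9,interpolation=cv2.INTER_CUBIC)
    cv2.imwrite(f'pics/{n}8.png',im)
    C=cloud(c); ok=c['z_map']>0
    hsv=cv2.cvtColor(c['img'],cv2.COLOR_BGR2HSV)
    q=C[ok&(hsv[...,1]>120)&(hsv[...,0]>22)&(hsv[...,0]<33)&(C[...,2]>150)&(C[...,2]<230)&(np.hypot(C[...,0]-496,C[...,1]-10)<60)]
    if len(q):print(n,'paddle',len(q),np.median(q,0),q.min(0),q.max(0))
    q=C[ok&(abs(C[...,0]-497)<9)&(C[...,1]>20)&(C[...,1]<85)&(C[...,2]>165)]
    if len(q)>10:
        a=np.polyfit(q[:,1],q[:,2],1); print('bar z',np.median(q[:,2]),'slope deg',np.degrees(np.arctan(a[0])))
    q=C[ok&(hsv[...,1]>120)&((hsv[...,0]<4)|(hsv[...,0]>176))&(np.hypot(C[...,0]-496,C[...,1]-32)<40)]
    if len(q):print('cap zmax',np.percentile(q[:,2],[50,90,97]))
    q=C[ok&(np.hypot(C[...,0]-605,C[...,1]+302)<45)&(C[...,2]>90)&(C[...,2]<102)]
    if len(q)>10:print('blue',cv2.minEnclosingCircle(q[:,:2].astype(np.float32)),np.median(q[:,2]))
E
```

```text
[ 478.57792151 -119.99309246  300.95596255] [-0.08304966  0.51508232  0.09058309] 16.0
scene paddle 250 [498.0196285    7.70881684 189.7218168 ] [473.17281615  -7.46192153 181.39501312] [517.35816567  23.24405282 192.85431817]
bar z 188.79795468051236 slope deg 0.26741434171640743
cap zmax [165.43175355 175.96684036 176.87459642]
blue ((605.6913452148438, -300.3793029785156), 22.767459869384766) 95.17704363748726
top paddle 199 [495.76865487   9.03187337 190.08861279] [473.01902471  -9.44677233 181.38597905] [515.11613181  20.93515379 194.73118404]
bar z 189.18781884455348 slope deg -0.42285949382198734
cap zmax [175.09200823 180.41295649 188.41312408]
blue ((606.7847900390625, -303.1671142578125), 22.903017044067383) 95.19820615580284
wrist paddle 1668 [493.33008666   6.01924477 188.67473229] [472.67246235  -9.0666081  179.68518539] [516.68874642  23.87691534 191.50186323]
bar z 187.89688420087788 slope deg -0.18545566296196214
cap zmax [173.83300921 175.08911527 175.87359879]
```

View pics/scene8.png

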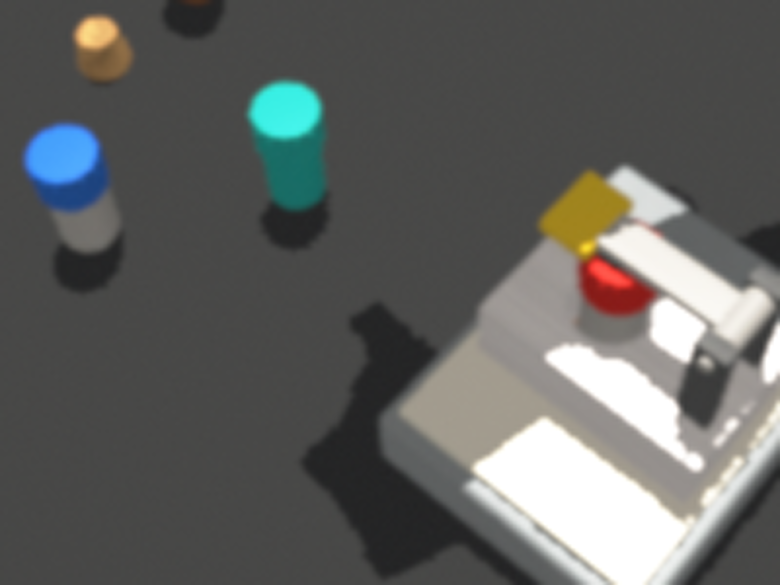

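View pics/wrist8.png

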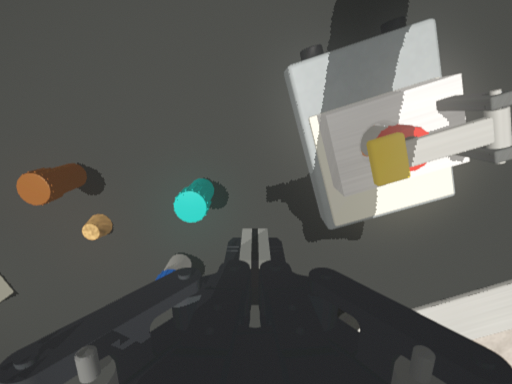

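The clamp lies level over the red cap (wrist (388,160), scene crop (585,215)), its slope under 0.5° and its bar top near 188.6. The blue vessel hasn't moved and the arm is clear. Handing in.

```bash
python3 -c "
from h import *
print(job_done())"
```

```text
the job is handed in; nothing more can be done
None
```

The red-capped vessel is seated on the bottom of the well, the clamp is closed over it, and the job was handed in at about 16 s with the arm clear.

- **Seating:** I pressed the vessel to a firm stop, with 33 N at TCP z 136.0 (136 expected). After I released it, its cap top stood 59.8 mm above the block, against 60 mm when seated.
- **Clamp:** I then pushed the clamp over with the shut fingers to its stop, with 21 N at z 189.3 (paddle top expected at 189.5). Three camera views show it level to within 0.5°.
- **Blue vessel:** It is where it stood, within about 1.5 mm, which is camera error. The brown and turquoise look-alikes were not touched.
- **Disagreements:**
  - While the lift-out plate sank, the force changed by only about 2 N, where I expected about 6 N, so I relied on the firm stop and the cap height.
  - The scene and top cameras differed by 2 to 4 mm in y at the well, so I used the wrist camera to place the vessel.

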